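# Set and lock the recipe stand's leg

## Task

The recipe stand's front leg is sprung and slides back in by itself: draw it out by its foot bar until its pointer stands over the raised tab of the length rider, hold it there, and while holding it slide the cam lever along the bar fully home against the collar. Do not slide the lever before the leg is at the mark, and do not shift the rider or the things standing round about. The job finishes while holding: keep the leg held by its bar at the mark with the lever closed, and do not let go.

Things in the scene. Friction and masses are not known exactly. Their poses are not given: they have to be found in the camera images.
- foot_bar: Upright flat steel bar across the robot-side end of the sliding leg. Origin on the worktop level under the bar, in the leg's middle line. x points into the stand (the leg comes out along -x), y along the bar to its free end, z up. Bar: x = -5 to 5 mm, z = 10 to 40, from the collar (dark block, x +-13, y +-15, top 44) to a black end cap at y = 134 to 140.
- stand: The recipe stand, fixed to the worktop, turned up to 0.3 rad. Origin where foot_bar's is when the leg is in, same axes. Leg housing x = 32 to 152 mm, y +-27, 45 high; leaning wooden book rest 200 mm wide, 190 high, from x = 125; scale strip along x at y = -50, down to x = -90, 7 high. A spring draws the leg in with 4 to 9 N, so it must be held all the time; the closed lever does not hold it.
- bar_grip (a point): Point on the foot bar at which to hold it: middle of its thickness and height, y = 100 mm along the bar, 25 mm above the worktop; axes as foot_bar. Between the open lever's face (y = 60 to 64) and the end cap the bar is free on both sides and above, so fingers may straddle it along x or hook behind it (+x side).
- pointer (a point): Tip of the pointer, a thin steel finger 4 mm wide that sticks out along -y from the collar, away from the lever; 50 mm from the leg's middle line, 25 mm above the worktop. It moves with the leg, which can be drawn out 95 mm; axes as foot_bar.
- rider_tab (a point): The length mark: top centre of the bright raised tab (10 mm in x, 18 in y, 20 mm above the worktop) on the black rider, a small saddle on the scale strip. Axes as foot_bar. It sits 30 to 75 mm out (-x) from the pointer's first place, and the pointer passes just above it. A push of 8 N shifts it; leave it where it is.
- cam_lever (a joint): How far the cam lever has been slid along the bar toward the leg (foot_bar -y), m: 0 open (starts at 0 to 0.004), 0.025 closed, against the collar. About 3 N of friction; it stays where it is left and travels with the leg.
- lever_face (a point): Middle of the flat outer face of the cam lever, which looks along foot_bar +y, 25 mm above the worktop; push it toward -y to close. The lever is a black block astride the bar: 44 mm in x, 24 in y, z = 10 to 42 mm, with a small thumb rest up to 50. Axes as foot_bar.
- tea_light_mid (a point): Centre of a small candle in a metal cup, 38 mm across, 18 mm high, standing on the worktop behind the bar; leave alone.
- coffee_pod_mid (a point): Centre of a coffee pod, 51 mm across, 44 mm high, standing left of the stand; leave alone.
- salt_shaker_mid (a point): Centre of a glass salt shaker, 44 mm across, 90 mm high, standing right of the stand; leave alone.

How it is judged:
By the outcome, as a careful person would: the job done as asked, in the order asked, and still so for the second after the job is handed in, while the arm keeps its last pose, push and grip.
It also fails if it takes over 40 s, if anything falls off the work surface, if the arm or the gripper's body presses on something with over 40 N, if the wrist force passes 120 N, or if a joint passes its speed limit or range.

## Robot

A 6-joint arm with a two-finger parallel gripper is mounted at the origin on a cart in front of the work surface, level with it; the furniture and walls round the work are solid. World frame = base frame: x ahead of the robot, y to its left, z up, the work surface at z = 0. Lengths are in m, angles in degrees, forces in N, time in s.
With the tool pointing down it reaches from about 0.4 to 0.825 m from the base axis. Payload 7 kg.
Tool frame: the origin (TCP) lies midway between the tips of the shut fingers; the grasp point (between the pads) lies 19 mm behind it; z points along the fingers, y is the line along which they close (so a half turn about z gives the same grasp; the last joint's range is limited). The gripper opens to 88 mm and grips with 3 to 60 N. Pads are 19 mm wide; open, the fingers measure 130 mm over their backs; the gripper's body (78 mm by 193 mm) begins 47 mm behind the grasp point.
Start: joints at [-49.383, 20.546, 0.682, 0, -70.136, -16.507], TCP at [0.276, -0.616, 0.202] pointing down, gripper open.
Joint ranges: [-176.03, 176.03], [-82.01, 121.73], [-58.28, 71.71], [-173.87, 95.51], [-174.79, -0.11], [-173.66, 173.66]. Speed limits (degrees/s): [136.94, 136.94, 172.46, 180, 180, 180].

## Interface

Orientations are given as a 3x3 rotation matrix whose columns are the frame's x, y, z axes.
In Python, from rig import robot gives the robot as it stands. Calls block until the motion is done:
- robot.goto(position, orientation): joint-space move of the TCP to a pose.
- robot.servo_line(position, ori=None, speed=0.15): straight line of the TCP; ori=None keeps the orientation; speed is the mean speed in m/s.
- robot.movej(angles): joint-space move.
- robot.move_gripper(opening): opening from 0.0 (shut) to 1.0 (fully open); the grip force is fixed at half the most; returns when the fingers have stopped.
- robot.dwell(seconds).
- robot.ik(position, orientation): joint angles nearest the present ones, or None.
- robot.grab_frame(name): name is "side" or "top" or "wrist"; returns (picture, depth): 400x640x3 uint8, red, green, blue; 400x640 float32, m along the optical axis (not along the pixel's ray), 0 where there is no reading.
- robot.camera_info(name): a dict with "vfov" (degrees; the focal length in pixels is half the picture's height over the tangent of half this angle, whatever the lens; pixels are square), "cx", "cy" (the principal point, pixels), "view" (4x4, takes a point from world to camera coordinates); the wrist camera has in their place "T_tool_cam" (4x4, takes a point from camera to tool coordinates, whose origin is the TCP and whose axes are the flange's). Camera axes: x right, y down, z forward; pixel columns grow to the right and rows downward; lengths in m; the calibration is good to about 2 mm. A picture is of the moment at which its call begins: read the wrist's pose just before it. camera_info takes no time and is no camera call.
A pose or a line that the arm cannot do raises robot.Unreachable and nothing moves.
- robot.job_done(): hands the job in; it is judged then, once.
Readings, each from a call of its own:
- robot.read_t(): time.
- robot.read_qpos(): joint angles.
- robot.read_qvel(): joint speeds.
- robot.read_effort(): joint torques, N m.
- robot.read_position(): TCP position.
- robot.read_tcp_rot(): TCP orientation.
- robot.read_force(): force on the tool from outside, world axes, zero at the start.
- robot.read_ft_torque(): the same for the moment, N m.
- robot.read_grip_width(): opening from 0.0 (shut) to 1.0 (fully open).
- robot.read_finger_force(): force on a finger pad.
Only numpy, scipy, OpenCV 4.12 (cv2) and the standard library are available. Lean on these libraries where they do the work, as an engineer would, in place of code of your own. Each camera call takes 0.05 s, during which the arm holds its last target. There are 200 camera calls.

## Working session

There is one attempt and no reset: what is moved stays moved. The work goes in short steps, each a Python script; the robot and the scene stay as the last script left them, time stands still between calls to the robot, and variables do not carry over. Pictures are saved under pics/ and viewed, at most 10 in all, crops included, and the job is handed in when it is done.

```bash
ls; mkdir -p pics; python3 - <<'E'
from rig import robot
import cv2,numpy as np
for n in("top","side"):
    im,d=robot.grab_frame(n); cv2.imwrite(f"pics/{n}0.png",im[...,::-1]); np.save(f"pics/{n}0.npy",d); i=robot.camera_info(n); print(n,i, (d>0).mean())
print(robot.camera_info("wrist"),robot.read_t())
E
```

```text
pics
top {'vfov': 50.9461919789339, 'cx': 327.4432384594314, 'cy': 202.5156240199873, 'view': array([[-5.18919099e-03, -9.99665408e-01,  2.53405865e-02,
         2.62185898e-05],
       [-9.85548369e-01,  8.21974566e-04, -1.69392258e-01,
         6.76200320e-01],
       [ 1.69314752e-01, -2.58533825e-02, -9.85222877e-01,
         8.23536998e-01],
       [ 0.00000000e+00,  0.00000000e+00,  0.00000000e+00,
         1.00000000e+00]])} 0.9960546875
side {'vfov': 48.66953296887156, 'cx': 318.1208026061941, 'cy': 203.79517927387286, 'view': array([[-0.92962135,  0.36806474,  0.01823441,  0.60286164],
       [ 0.19324068,  0.52900529, -0.82632406, -0.07534846],
       [-0.31378685, -0.76464485, -0.56289969,  1.08990451],
       [ 0.        ,  0.        ,  0.        ,  1.        ]])} 0.996
{'vfov': 63.98427868198998, 'cx': 314.69422019743064, 'cy': 199.53147985871664, 'T_tool_cam': array([[-1.27910342e-03, -9.51330111e-01, -3.08171030e-01,
         8.44093131e-02],
       [ 9.99999117e-01, -1.32782189e-03, -5.16120619e-05,
        -4.59681198e-04],
       [-3.60096133e-04, -3.08170824e-01,  9.51330969e-01,
        -1.82916207e-01],
       [ 0.00000000e+00,  0.00000000e+00,  0.00000000e+00,
         1.00000000e+00]])} 0.1
```

View pics/top0.png

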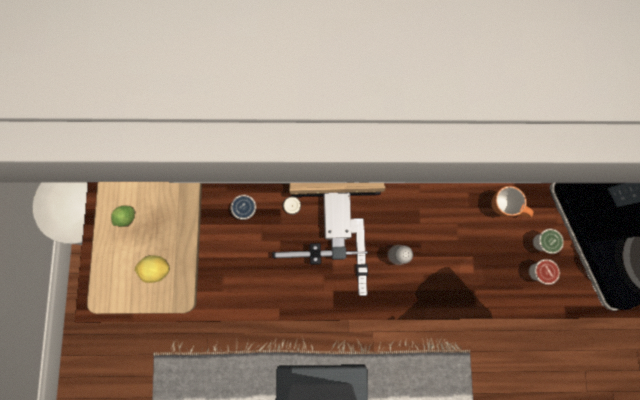

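View pics/side0.png

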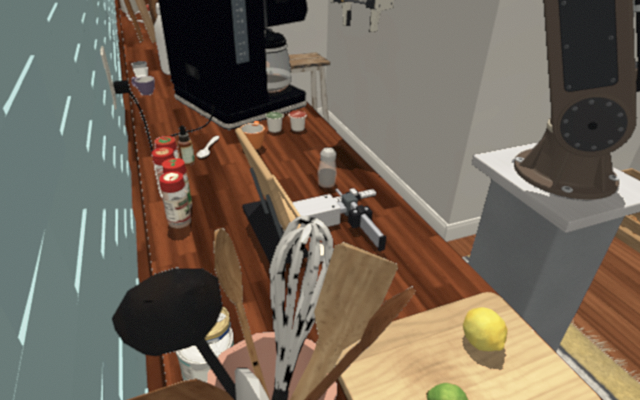

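The top view shows the stand housing at about (337,215), the foot bar from (275,255) to (340,252), the lever at (315,253), the strip from (358,225) to (362,293) with the rider at (362,270), and the shaker at (400,254). The side view shows the stand from behind. An overhead cabinet hides everything above row 180.

```bash
cat > h.py <<'E'
import numpy as np,cv2
from rig import robot
def rays(n,uv,T=None):
    i=robot.camera_info(n); f=200/np.tan(np.radians(i['vfov']/2))
    uv=np.atleast_2d(np.float64(uv)); d=np.c_[(uv[:,0]-i['cx'])/f,(uv[:,1]-i['cy'])/f,np.ones(len(uv))]
    M=np.linalg.inv(i['view']) if T is None else T@i['T_tool_cam']
    return M[:3,3],d@M[:3,:3].T
def onplane(n,uv,z,T=None):
    o,d=rays(n,uv,T); return o+d*((z-o[2])/d[:,2])[:,None]
def atdepth(n,uv,dep,T=None):
    o,d=rays(n,uv,T); return o+d*np.asarray(dep)[:,None]
def tool():
    T=np.eye(4);T[:3,:3]=robot.read_tcp_rot();T[:3,3]=robot.read_position();return T
def cloud(n,d,T=None):
    v,u=np.mgrid[0:400,0:640]
    return atdepth(n,np.c_[u.ravel(),v.ravel()],d.ravel(),T).reshape(400,640,3)
E
python3 - <<'E'
from h import *
im=cv2.imread("pics/top0.png");d=np.load("pics/top0.npy");P=cloud("top",d)
for n,(u,v) in dict(cab=(320,100),cabedge=(320,178),rest=(337,187),house=(337,212),barL=(280,254),cap=(273,255),barR=(325,253),collar=(339,252),lever=(315,253),strip=(362,288),rider=(362,269),shaker=(400,252),tea=(291,205),pod=(243,207),table=(450,230),edge=(450,318)).items(): print(n,P[v,u].round(3))
c=cv2.resize(im[180:310,230:430],(800,520),interpolation=cv2.INTER_CUBIC);cv2.imwrite("pics/c0.png",c)
E
```

```text
cab [0.605 0.019 0.747]
cabedge [0.576 0.019 0.717]
rest [ 0.707 -0.022  0.072]
house [ 0.658 -0.023  0.044]
barL [0.57  0.097 0.04 ]
cap [0.568 0.112 0.042]
barR [0.572 0.003 0.039]
collar [ 0.573 -0.026  0.046]
lever [0.572 0.024 0.045]
strip [ 0.498 -0.076  0.011]
rider [ 0.538 -0.076  0.019]
shaker [ 0.571 -0.145  0.088]
tea [0.679 0.077 0.012]
pod [0.669 0.176 0.046]
table [ 0.624 -0.277 -0.002]
edge [ 0.434 -0.265  0.002]
```

View pics/c0.png

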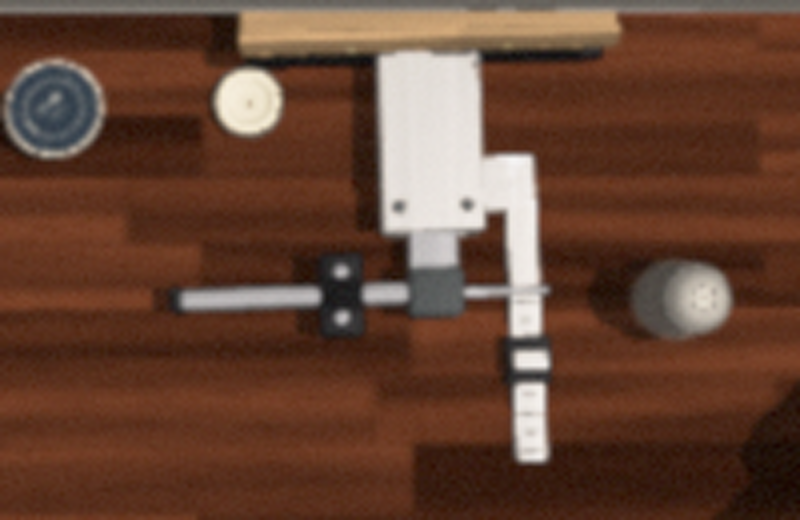

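The bar runs almost exactly along world y, at x≈0.571. The pointer is at y≈-0.08 and the rider at x≈0.538. I'll now move to a hover with the tool x axis along world -y and look with the wrist camera.

```bash
python3 - <<'E'
from h import *
print(robot.read_tcp_rot().round(3).tolist())
R=np.array([[0,-1,0],[-1,0,0],[0,0,-1.]])
for s in(1,-1):
    print(s,[robot.ik(p,R*[s,s,1]) for p in([.55,.04,.15],[.57,.08,.009],[.51,.03,.009])])
robot.goto([.54,.03,.14],R)
T=tool();im,d=robot.grab_frame("wrist");cv2.imwrite("pics/w1.png",im[...,::-1]);np.savez("pics/w1.npz",d=d,T=T)
print(robot.read_t(),T.round(4).tolist(),robot.read_force())
E
```

```text
[[-0.913, -0.408, -0.001], [-0.408, 0.913, 0.001], [0.0, 0.001, -1.0]]
1 [array([ 24.51298378,  11.3142428 , -19.29664961,   0.        ,
       -59.38910758, -24.51298378]), array([ 27.45397834,  22.53813664, -25.1469157 ,   0.        ,
       -42.31494766, -27.45397834]), array([ 25.41731925,  17.61723134, -33.43364153,   0.        ,
       -38.94912713, -25.41731925])]
-1 [array([ 24.51298378,  11.3142428 , -19.29664961,   0.        ,
       -59.38910758, 155.48701622]), array([ 27.45397834,  22.53813664, -25.1469157 ,   0.        ,
       -42.31494766, 152.54602166]), array([ 25.41731925,  17.61723134, -33.43364153,   0.        ,
       -38.94912713, 154.58268075])]
2.6333 [[-0.0011, -1.0, 0.0, 0.5401], [-1.0, 0.0011, -0.0, 0.0294], [0.0, -0.0, -1.0, 0.14], [0.0, 0.0, 0.0, 1.0]] [-0.22490097 -0.6903741   0.28106202]
```

View pics/w1.png

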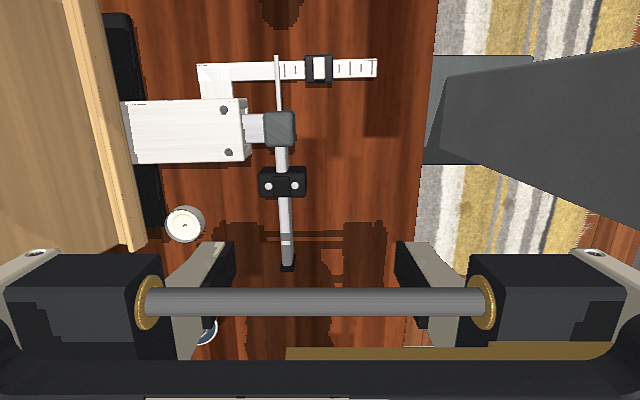

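The wrist view shows the pointer at (277,55–110), the bright tab at about (319,69), the collar at (280,128), the lever at (283,182) and the bar running down to its cap at (287,267). I'll extract these to sub-pixel accuracy.

```bash
cat >> h.py <<'E'
def span(row,lo,hi,thr):
    """centre, width of bright run in row[lo:hi] around threshold, subpixel"""
    r=row[lo:hi].astype(float); k=np.where(r>thr)[0]
    if len(k)==0:return None
    a,b=k[0],k[-1]
    l=a-(r[a]-thr)/(r[a]-r[a-1]) if a else a
    h=b+(r[b]-thr)/(r[b]-r[b+1]) if b+1<len(r) else b
    return lo+(l+h)/2,h-l
E
python3 - <<'E'
from h import *
im=cv2.imread("pics/w1.png");z=np.load("pics/w1.npz");d,T=z['d'],z['T']
b=im[...,0].astype(float) # blue: wood is dark in blue
b=cv2.GaussianBlur(b,(1,3),0)
def line(rows,lo,hi,thr,zz,name):
    p=np.array([(span(b[v],lo,hi,thr)[0],v,span(b[v],lo,hi,thr)[1]) for v in rows if span(b[v],lo,hi,thr)])
    P=onplane("wrist",p[:,:2],zz,T); k=np.polyfit(P[:,1],P[:,0],1); r=P[:,0]-np.polyval(k,P[:,1])
    print(name,'w px',np.median(p[:,2]).round(2),'slope dx/dy',k[0].round(4),'x0',k[1].round(4),'rms',r.std().round(5),'y',P[:,1].min().round(4),P[:,1].max().round(4)); return k
bar=line(range(204,258),270,305,90,.04,'bar')
ptr=line(list(range(57,62))+list(range(84,106)),268,288,90,.025,'ptr')
tab=line(range(60,80),306,334,150,.020,'tab')
v,u=np.where(b[50:90,306:334]>150);print('tab uv',u.mean()+306,v.mean()+50,u.min()+306,u.max()+306,v.min()+50,v.max()+50)
# strip edges, housing edges: slope along columns
for nm,cols,lo,hi,zz in(('strip',list(range(285,303))+list(range(338,374)),45,95,.007),('house',range(140,235),85,175,.045)):
    p=np.array([(u,span(b[:,u],lo,hi,120)[0],span(b[:,u],lo,hi,120)[1]) for u in cols]);P=onplane("wrist",p[:,:2],zz,T);k=np.polyfit(P[:,0],P[:,1],1);print(nm,'dy/dx',k[0].round(4),'w',np.median(p[:,2]),'y at .57',np.polyval(k,.57).round(4))
C=cloud("wrist",d,T)
for n,(u,v) in dict(tab=(319,69),ptr=(277,95),bar=(285,220),cap=(287,267),collar=(280,128),lev=(283,183),strip=(350,69),tea=(184,224)).items(): print(n,C[v,u].round(4))
print('capend',onplane("wrist",[[287.5,271]],.04,T).round(4))
for v in(56,95,110,69): print(v,b[v,262:335:1].astype(int).tolist())
E
```

```text
bar w px 11.79 slope dx/dy -0.0245 x0 0.5698 rms 0.00015 y 0.0409 0.0961
ptr w px 4.85 slope dx/dy -0.0174 x0 0.5713 rms 0.00023 y -0.0867 -0.0474
tab w px 19.75 slope dx/dy 0.0501 x0 0.5365 rms 0.00086 y -0.0848 -0.0701
tab uv 319.75471698113205 67.39622641509433 313 333 57 78
strip dy/dx 0.0245 w 18.645341038847747 y at .57 -0.0778
house dy/dx 0.1098 w 63.32048567711655 y at .57 -0.0376
tab [ 0.536  -0.0774  0.0212]
ptr [ 0.573  -0.0559  0.0264]
bar [0.5683 0.057  0.0399]
cap [0.5678 0.107  0.0405]
collar [ 0.5695 -0.029   0.0443]
lev [0.5683 0.0188 0.0468]
strip [ 0.5075 -0.0783  0.0077]
tea [0.6776 0.0729 0.0104]
capend [[0.5675 0.1118 0.04  ]]
56 [22, 24, 26, 24, 29, 29, 30, 32, 30, 28, 17, 41, 230, 245, 252, 249, 113, 13, 20, 23, 22, 25, 24, 26, 29, 28, 26, 31, 36, 42, 43, 43, 45, 44, 44, 42, 44, 44, 40, 43, 38, 36, 64, 58, 62, 62, 62, 64, 63, 63, 60, 75, 89, 87, 89, 90, 90, 100, 98, 101, 102, 105, 77, 70, 75, 77, 77, 77, 78, 68, 53, 42, 30]
95 [23, 24, 25, 24, 27, 26, 30, 29, 30, 30, 31, 30, 22, 0, 206, 231, 233, 245, 130, 27, 17, 25, 29, 29, 32, 30, 27, 25, 31, 39, 48, 46, 46, 45, 47, 47, 47, 46, 42, 43, 45, 45, 43, 41, 41, 42, 38, 38, 38, 38, 38, 38, 35, 35, 34, 36, 36, 38, 38, 38, 38, 39, 37, 38, 35, 31, 26, 25, 31, 29, 28, 26, 26]
110 [24, 25, 25, 25, 21, 25, 27, 34, 42, 47, 47, 47, 47, 41, 31, 166, 194, 200, 197, 97, 42, 50, 52, 60, 61, 61, 60, 60, 60, 58, 53, 48, 45, 45, 46, 44, 45, 45, 45, 47, 45, 46, 43, 43, 42, 41, 39, 39, 36, 38, 38, 38, 37, 36, 35, 35, 36, 35, 35, 39, 39, 37, 37, 33, 32, 30, 31, 28, 29, 30, 29, 27, 28]
69 [246, 246, 247, 247, 247, 247, 247, 247, 247, 247, 248, 252, 215, 216, 229, 249, 206, 115, 253, 253, 253, 244, 120, 240, 252, 248, 247, 247, 248, 248, 249, 254, 239, 114, 253, 252, 248, 247, 248, 248, 250, 255, 192, 64, 55, 67, 68, 68, 69, 70, 17, 115, 255, 255, 250, 249, 249, 248, 248, 250, 252, 255, 186, 72, 64, 69, 70, 70, 72, 56, 9, 209, 254]
```

The yaw is +0.0245 rad, and the bar and strip agree on it. The pointer needs to travel about 36 mm, which is within the 30–75 mm given. Next I'll grip the bar at y≈90 mm along it.

```bash
cat >> h.py <<'E'
yaw=0.0245
X=np.array([np.cos(yaw),np.sin(yaw),0]);Y=np.array([-np.sin(yaw),np.cos(yaw),0])
RG=np.c_[-Y,-X,[0,0,-1.]]
O=np.array([.5713+.0245*.028-.0005,-.028,0])   # foot_bar origin, leg in
def foot(p):
    q=np.asarray(p)-O; return np.array([q@X,q@Y,q[2]]).round(5)
def W(x,y,z): return O+x*X+y*Y+np.array([0,0,z])
def st(): print('t',round(robot.read_t(),2),'foot',foot(robot.read_position()),'F',np.round(robot.read_force(),1),'grip',round(robot.read_grip_width(),4),'ff',np.round(robot.read_finger_force(),1))
E
python3 - <<'E'
from h import *
im=cv2.imread("pics/w1.png");z=np.load("pics/w1.npz");d,T=z['d'],z['T']
C=cloud("wrist",d,T);m=(d>0)&(C[...,2]>.055)&(C[...,2]<.3)&(C[...,0]>.62);m[235:]=0
print('rest min x',np.percentile(C[m][:,0],[0,1,5]).round(3), 'max z',C[m][:,2].max())
b=im[...,0].astype(float)
e=[span(b[v],308,330,150) for v in(62,66,69,72,75)];print(e)
uv=[(e[i][0],v) for i,v in enumerate((62,66,69,72,75))]
tab=onplane("wrist",uv,.02,T);print('tab foot',[foot(p) for p in tab])
uv=[(span(b[v],268,288,120)[0],v) for v in(57,59,86,95,104)]
print('ptr foot',[foot(p) for p in onplane("wrist",uv,.025,T)])
robot.move_gripper(.5);robot.goto(W(-.001,.09,.10),RG);st()
robot.servo_line(W(-.001,.09,.009),RG,speed=.06);st()
robot.move_gripper(0.0);st()
E
```

```text
rest min x [0.695 0.697 0.699] max z 0.13155633446986723
[(np.float64(318.4593117408907), np.float64(11.46599190283401)), (np.float64(318.68527508090614), np.float64(11.037216828478964)), (np.float64(318.79628935532236), np.float64(11.114317841079458)), (np.float64(318.8335351089588), np.float64(11.095641646489106)), (np.float64(318.89784946236557), np.float64(10.962365591397848))]
tab foot [array([-0.03636, -0.05429,  0.02   ]), array([-0.03648, -0.05105,  0.02   ]), array([-0.03652, -0.04861,  0.02   ]), array([-0.0365 , -0.04616,  0.02   ]), array([-0.0365 , -0.04369,  0.02   ])]
ptr foot [array([ 0.00016, -0.05876,  0.025  ]), array([ 0.00019, -0.05718,  0.025  ]), array([ 3.000e-05, -3.537e-02,  2.500e-02]), array([ 0.00025, -0.02787,  0.025  ]), array([ 6.000e-05, -2.023e-02,  2.500e-02])]
t 3.88 foot [-0.00137  0.09024  0.0986 ] F [-0.2 -1.2 -0.1] grip 0.5031 ff 0.0
t 5.54 foot [-0.00078  0.0901   0.00936] F [0.5 0.5 0.2] grip 0.4971 ff 0.0
t 6.2 foot [-0.00022  0.09009  0.0091 ] F [ 4.3 -1.5 -2.9] grip 0.1119 ff 30.0
```

Clamped: width 0.112 is about 9.8 mm, which matches the bar. I'll draw it out 36.6 mm.

```bash
python3 - <<'E'
from h import *
robot.servo_line(W(-.0368,.09,.009),RG,speed=.03);robot.dwell(.2);st()
# loosen, compensating for the 1.3 mm play
robot.move_gripper(.145);st()
robot.servo_line(W(-.0383,.079,.009),RG,speed=.03);robot.dwell(.2);st()
T=tool();im,d=robot.grab_frame("wrist");cv2.imwrite("pics/w2.png",im[...,::-1]);np.savez("pics/w2.npz",d=d,T=T)
im2,_=robot.grab_frame("top");cv2.imwrite("pics/top2.png",im2[...,::-1])
E
```

```text
t 7.74 foot [-0.03645  0.09004  0.00909] F [ 5.6 -2.4 -3.9] grip 0.1064 ff 30.0
t 8.07 foot [-0.03646  0.09006  0.0091 ] F [ 5.4 -2.1 -4. ] grip 0.1428 ff 2.7
t 8.79 foot [-0.03603  0.08037  0.01007] F [ 6.2  2.8 -0.2] grip 0.1449 ff 3.0
```

View pics/w2.png

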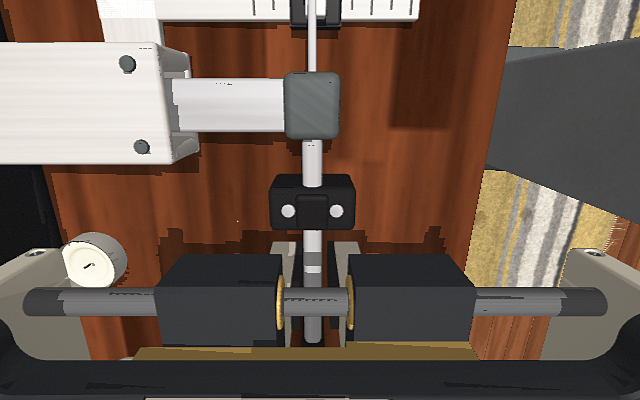

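```bash
python3 - <<'E'
from h import *
st();robot.dwell(.3);st()
T=tool();im,d=robot.grab_frame("wrist");cv2.imwrite("pics/w3.png",im[...,::-1]);np.savez("pics/w3.npz",d=d,T=T)
b=im[...,2].astype(float)
for v in(2,5,8,12,16,20):print(v,b[v,285:345].astype(int).tolist())
cv2.imwrite("pics/c3.png",cv2.resize(im[0:110,250:410,::-1],(800,550),interpolation=cv2.INTER_CUBIC))
E
```

```text
t 8.89 foot [-0.03604  0.08037  0.01007] F [6.  1.6 0.2] grip 0.1485 ff 3.0
t 9.19 foot [-0.03603  0.08038  0.01007] F [ 6.2  2.  -0.2] grip 0.1466 ff 3.0
2 [241, 241, 244, 255, 139, 27, 41, 63, 73, 72, 70, 70, 73, 72, 70, 73, 71, 77, 34, 16, 184, 254, 202, 166, 212, 226, 229, 232, 235, 233, 177, 221, 251, 250, 250, 250, 251, 250, 255, 252, 200, 92, 68, 76, 77, 79, 79, 78, 77, 78, 79, 79, 84, 69, 46, 16, 130, 255, 249, 244]
5 [238, 238, 242, 255, 135, 25, 41, 59, 70, 71, 69, 70, 70, 72, 70, 71, 72, 70, 69, 52, 180, 255, 136, 155, 213, 227, 228, 232, 236, 231, 175, 219, 251, 250, 250, 250, 250, 250, 255, 252, 198, 92, 67, 74, 76, 76, 75, 77, 77, 76, 77, 78, 81, 67, 47, 10, 124, 249, 244, 240]
8 [240, 240, 242, 255, 179, 56, 35, 56, 72, 70, 71, 71, 70, 69, 68, 71, 71, 71, 68, 52, 176, 255, 137, 157, 214, 226, 226, 232, 235, 232, 176, 220, 251, 250, 250, 250, 250, 250, 255, 254, 174, 81, 68, 75, 77, 73, 74, 76, 74, 76, 74, 77, 81, 66, 45, 8, 126, 254, 247, 244]
12 [240, 240, 243, 255, 175, 54, 35, 55, 70, 69, 68, 68, 70, 69, 71, 69, 70, 68, 64, 51, 172, 255, 138, 155, 214, 225, 228, 230, 235, 232, 177, 219, 252, 251, 251, 251, 251, 251, 255, 255, 166, 48, 64, 74, 77, 75, 72, 77, 73, 75, 78, 75, 80, 63, 44, 7, 115, 250, 245, 241]
16 [238, 238, 241, 255, 173, 51, 32, 55, 67, 70, 66, 68, 68, 66, 71, 68, 69, 71, 69, 64, 86, 93, 74, 165, 215, 225, 229, 231, 235, 234, 193, 100, 80, 88, 87, 85, 86, 86, 90, 95, 67, 70, 74, 75, 71, 73, 75, 72, 74, 75, 74, 77, 77, 63, 44, 4, 195, 250, 243, 241]
20 [89, 88, 89, 93, 91, 55, 42, 54, 67, 69, 67, 67, 71, 70, 68, 71, 70, 68, 68, 69, 68, 67, 23, 166, 213, 226, 227, 230, 235, 236, 203, 83, 17, 27, 29, 27, 31, 31, 27, 26, 29, 70, 78, 74, 75, 72, 74, 73, 73, 73, 74, 75, 77, 63, 44, 46, 89, 97, 94, 94]
```

View pics/c3.png

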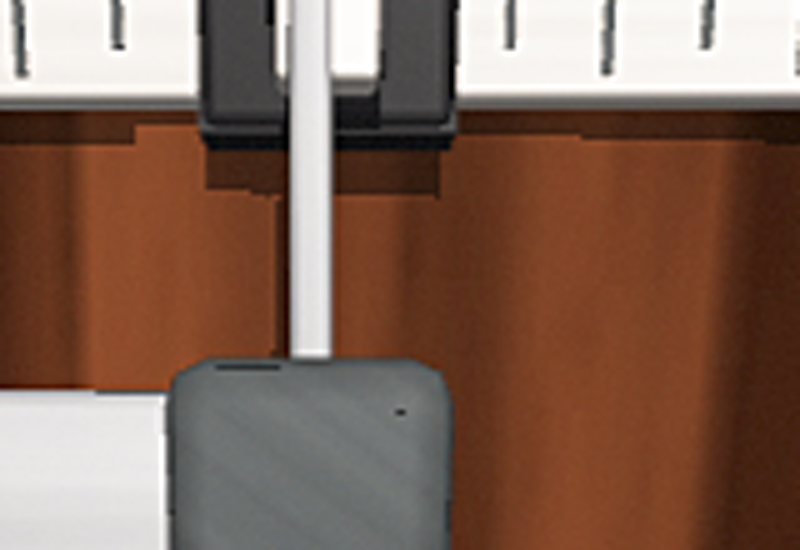

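At the mark the pointer (cols 307–315) is about 1.8 mm short of the tab's centre (cols 305–325), because of the play after loosening. I'll correct that first and then slide the lever.

```bash
cat >> h.py <<'E'
def off():
    "pointer minus tab along image cols, px and mm (+ = leg not out enough)"
    T=tool();im,_=robot.grab_frame("wrist");b=im[...,2].astype(float)
    v0=5
    P=span(b[30:55].mean(0),300,325,140)
    row=b[2:10].mean(0); t=span(row,298,332,130)
    rp=[span(b[v],298,325,140) for v in range(24,60,4)]
    c=np.polyval(np.polyfit(range(24,60,4),[r[0] if r else np.nan for r in rp],1),v0)
    A=onplane("wrist",[(c,v0)],.025,T)[0];B=onplane("wrist",[(t[0],v0)],.020,T)[0]
    print('ptr',round(c,2),'tab',np.round(t,2),'foot ptr',foot(A),'tab',foot(B)); return foot(A)[0]-foot(B)[0]
E
python3 - <<'E'
from h import *
st();print((RG.T@robot.read_tcp_rot()).round(4).tolist()); print(off())
robot.servo_line(W(-.0400,.0805,.009),RG,speed=.01);robot.dwell(.3);st();print((RG.T@robot.read_tcp_rot()).round(4).tolist());print(off())
E
```

```text
t 9.24 foot [-0.03605  0.08036  0.01006] F [6.4 2.2 0.1] grip 0.1462 ff 3.0
[[1.0, 0.0009, -0.0019], [-0.0009, 1.0, -0.0044], [0.0019, 0.0044, 1.0]]
ptr 311.64 tab [315.11  20.91] foot ptr [-0.03482 -0.04399  0.025  ] tab [-0.0364  -0.04516  0.02   ]
0.001580000000000005
t 9.97 foot [-0.03859  0.08076  0.00995] F [ 4.7 -3.1  2.8] grip 0.1414 ff 2.7
[[1.0, 0.0007, -0.0005], [-0.0007, 1.0, -0.0028], [0.0005, 0.0028, 1.0]]
ptr 311.6 tab [309.73  20.46] foot ptr [-0.03734 -0.04358  0.025  ] tab [-0.0364  -0.04476  0.02   ]
-0.0009399999999999964
```

```bash
python3 - <<'E'
from h import *
cx,cz=-.0391,.0085
robot.servo_line(W(cx,.0803,cz),RG,speed=.01);robot.dwell(.2);st();e=off();print(e)
if abs(e)<.0008:
    xt=foot(robot.read_position())[0]-e
    for y in(.076,.072,.068,.064,.060):
        robot.servo_line(W(cx,y,cz),RG,speed=.02);p=foot(robot.read_position());st()
        cx+=np.clip(.6*(xt-p[0]),-.0006,.0006)
        if robot.read_force()@Y>14: break
    print('cmd',cx,y,'xt',xt);print(off())
    im,_=robot.grab_frame("wrist");cv2.imwrite("pics/w4.png",im[...,::-1])
E
```

```text
t 10.47 foot [-0.03715  0.08085  0.00963] F [ 5.9 -1.7  2.6] grip 0.1428 ff 3.1
ptr 311.6 tab [312.75  20.49] foot ptr [-0.03589 -0.04342  0.025  ] tab [-0.03638 -0.0446   0.02   ]
0.0004900000000000043
t 10.89 foot [-0.03682  0.07734  0.00955] F [ 6.2  3.1 -0.2] grip 0.1438 ff 3.0
t 11.24 foot [-0.03705  0.0737   0.00958] F [6.3 3.6 1.1] grip 0.1406 ff 4.0
t 11.59 foot [-0.03708  0.07014  0.00965] F [6.  6.4 0.1] grip 0.1456 ff 4.3
t 11.94 foot [-0.03735  0.06617  0.00964] F [ 6.1  7.1 -0.1] grip 0.1439 ff 4.3
t 12.29 foot [-0.03753  0.06216  0.00962] F [6.1 6.  0.2] grip 0.1449 ff 4.4
cmd -0.040492000000000014 0.06 xt -0.037630000000000004Traceback (most recent call last):
  File "<stdin>", line 10, in <module>
  File "h.py", line 41, in off
    A=onplane("wrist",[(c,v0)],.025,T)[0];B=onplane("wrist",[(t[0],v0)],.020,T)[0]
                                                              ~^^^
TypeError: 'NoneType' object is not subscriptable
```

Contact came at TCP y≈72 mm and the lever is moving with about 3–4 N of added force. I'll keep going until the collar stops it.

```bash
cat >> h.py <<'E'
def proj(P,T):
    i=robot.camera_info("wrist");f=200/np.tan(np.radians(i['vfov']/2))
    q=np.linalg.inv(T@i['T_tool_cam'])@np.r_[P,1];return i['cx']+f*q[0]/q[2],i['cy']+f*q[1]/q[2]
def off():
    T=tool();im,_=robot.grab_frame("wrist");b=im[...,2].astype(float)
    u,v=proj(W(-.0364,-.0445,.02),T);u0=int(u);v0=max(int(round(v)),3)
    t=span(b[v0-2:v0+3].mean(0),u0-14,u0+15,130)
    _,va=proj(W(-.0364,-.036,.025),T);_,vb=proj(W(-.0364,-.02,.025),T)
    rr=range(int(va),int(vb),3);c=np.polyval(np.polyfit(rr,[span(b[r],u0-14,u0+15,150)[0] for r in rr],1),v0)
    A=onplane("wrist",[(c,v0)],.025,T)[0];B=onplane("wrist",[(t[0],v0)],.020,T)[0]
    print('ptr',round(c,2),'tab',np.round(t,2),'row',v0,'foot ptr',foot(A),'tab',foot(B)); return foot(A)[0]-foot(B)[0]
E
python3 - <<'E'
from h import *
cx,cz,xt=-.0404,.0085,-.0376
for y in(.057,.054,.051,.048,.046,.044,.042,.040):
    robot.servo_line(W(cx,y,cz),RG,speed=.02);p=foot(robot.read_position());st()
    cx+=np.clip(.6*(xt-p[0]),-.0006,.0006)
    if robot.read_force()@Y>15: break
print('cmd',cx,y)
im,_=robot.grab_frame("wrist");cv2.imwrite("pics/w4.png",im[...,::-1]);print(off())
E
```

```text
t 12.64 foot [-0.03752  0.05912  0.00962] F [6.5 6.6 0.1] grip 0.1467 ff 4.3
t 12.94 foot [-0.03754  0.05611  0.00963] F [6.1 7.7 0.9] grip 0.147 ff 4.3
t 13.24 foot [-0.03758  0.05309  0.00962] F [ 5.6  6.1 -0.3] grip 0.1442 ff 4.3
t 13.54 foot [-0.03735  0.05052  0.00966] F [ 5.   9.2 -0.9] grip 0.1466 ff 7.8
t 13.79 foot [-0.03659  0.05002  0.00976] F [ 5.9 16.8 -0.9] grip 0.1445 ff 13.6
cmd -0.041246 0.046
ptr 312.08 tab [314.    19.56] row 75 foot ptr [-0.03551 -0.04429  0.025  ] tab [-0.0364  -0.04456  0.02   ]
0.0008900000000000019
```

View pics/w4.png

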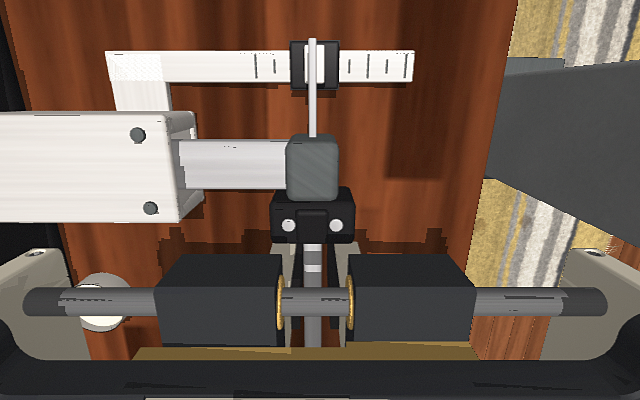

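The lever is against the collar: the push rose to 17 N with no further travel, and the picture shows no gap. Next I'll clamp the bar firmly and trim the pointer.

```bash
python3 - <<'E'
from h import *
cx,cy=-.0412,.046
robot.move_gripper(0.0);robot.dwell(.2);st();e=off();print(e)
for k in range(3):
    if abs(e)<.0003:break
    cx-=e;robot.servo_line(W(cx,cy,.0085),RG,speed=.01);robot.dwell(.3);st();e=off();print(cx,e)
im,_=robot.grab_frame("wrist");cv2.imwrite("pics/w5.png",cv2.resize(im[20:270,220:420,::-1],(480,600),interpolation=cv2.INTER_CUBIC))
E
```

```text
t 14.34 foot [-0.03654  0.05006  0.00981] F [ 6.  16.  -1.4] grip 0.1093 ff 34.5
ptr 314.82 tab [314.02  19.54] row 75 foot ptr [-0.03677 -0.04424  0.025  ] tab [-0.03633 -0.0445   0.02   ]
-0.00043999999999999595
t 14.94 foot [-0.03673  0.05     0.00976] F [ 5.4 16.5 -1.2] grip 0.1061 ff 34.5
ptr 314.82 tab [313.73  19.84] row 75 foot ptr [-0.03697 -0.0443   0.025  ] tab [-0.03639 -0.04456  0.02   ]
-0.040760000000000005 -0.0005800000000000041
t 15.54 foot [-0.0362   0.05002  0.00977] F [ 5.8 16.9 -1.5] grip 0.1092 ff 34.5
ptr 314.8 tab [314.7   19.87] row 75 foot ptr [-0.03643 -0.04428  0.025  ] tab [-0.03634 -0.04454  0.02   ]
-0.04018 -8.99999999999998e-05
```

View pics/w5.png

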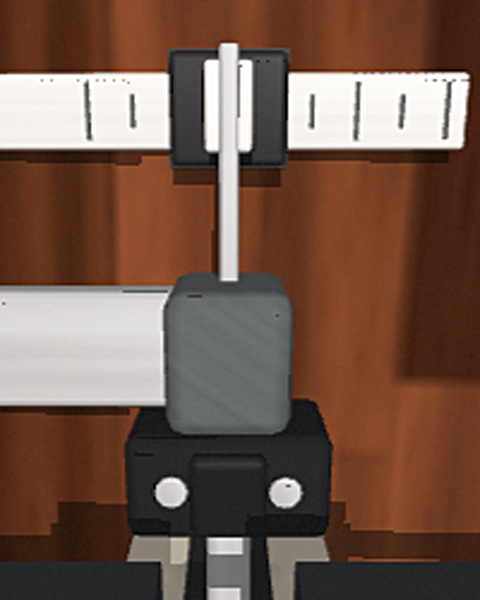

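The pointer is centred on the tab to within 0.1 mm, the rider hasn't moved, the lever touches the collar and the bar is clamped. I'm handing it in.

```bash
python3 -c "
from rig import robot
print(robot.job_done())"
```

```text
the job is handed in; nothing more can be done
None
```

I drew the leg out until its pointer stood over the rider tab (about 0.1 mm off in the last image), then slid the lever fully home against the collar. I handed the job in at about 15.5 s on the robot clock, with the bar still clamped.

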